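Tip a leg blank into the mortising jig and lock the cam

ROBOT

A 6-joint arm with a two-finger parallel gripper is mounted at the origin on a cart in front of the work surface, level with it; the furniture and walls round the work are solid. World frame = base frame: x ahead of the robot, y to its left, z up, the work surface at z = 0. Lengths are in m, angles in rad, forces in N, time in s.
With the tool pointing down it reaches from about 0.35 to 0.85 m from the base axis. Payload 8.1 kg.
Tool frame: the origin (TCP) lies midway between the tips of the shut fingers; the grasp point (between the pads) lies env.hold_point_z behind it (env.hold_point_z is the distance from the TCP to the grasp point, in m); z points along the fingers, y is the direction in which the jaws open and shut (so a half turn about z gives the same grasp; the last joint's range is limited). The gripper opens to 93 mm and grips with 3 to 60 N. Pads are 15 mm wide; open, the fingers measure 128 mm over their backs; the gripper's body (75 mm by 188 mm) begins 65 mm behind the grasp point.
Start: joints at [1.083, 0.13, 1.488, -0, 1.523, -0.085], TCP at [0.235, 0.552, 0.219] pointing down, gripper open.
Joint ranges: [-2.96, 2.96], [-0.89, 2.26], [0.02, 2.5], [-1.34, 4.48], [0, 2.73], [-2.66, 2.66]. Speed limits (rad/s): [2.39, 2.39, 2.79, 3.14, 3.14, 3.14].

INTERFACE

Orientations are given as a unit quaternion [w, x, y, z].
In Python, from station import env, kin, monitor, optics, workorder gives the robot as it stands. Calls block until the motion is done:
- env.move_to(position, orientation): joint-space move of the TCP to a pose.
- env.servo_line(position, rotation=None, feed=0.15): straight line of the TCP; rotation=None keeps the orientation; feed is the mean speed in m/s.
- env.move_j(angles): joint-space move.
- env.command_gripper(opening, effort=None): finger opening in m; effort is the grip in N (None keeps the last); returns when the fingers have stopped.
- env.pause(seconds).
- kin.ik(position, orientation): joint angles nearest the present ones, or None.
- monitor.get_state(): the state.
- optics.snapshot(name): name is "side" or "top" or "wrist"; returns a dict with "frame" (400x640x3 uint8, red, green, blue), "fovy" (degrees; the focal length in pixels is half the picture's height over the tangent of half this angle, whatever the lens; pixels are square), "cx", "cy" (the principal point, pixels), "R" (3x3) and "t" (3): a world point X has camera coordinates R X + t. Camera axes: x right, y down, z forward; pixel columns grow to the right and rows downward; lengths in m; the calibration is good to about 2 mm. The wrist camera is an equidistant fisheye: a pixel r from the principal point sees the ray r / f radians off the axis. A picture is of the moment at which its call begins. There is no depth.
A pose or a line that the arm cannot do raises env.PlanningError and nothing moves.
- workorder.job_done(): hands the job in, once; it reports no verdict.
The state is a dict: "time": time; "joint_positions": joint angles; "dq": joint speeds; "joint_torque": joint torques, N m; "tcp_pos": TCP position; "tool_rot": TCP orientation; "wrist_force": force on the tool from outside, world axes, zero at the start; "torque": the same for the moment, N m; "gripper_width": finger opening in m.
Only numpy, scipy, OpenCV 4.12 (cv2) and the standard library are available. Lean on these libraries where they do the work, as an engineer would, in place of code of your own. Each camera call takes 0.05 s, during which the arm holds its last target.

TASK

The heavy leg blank stands on its foot at the open right end of the mortising jig, its mortised face turned away from the jig. Tip it over the edge of the jig's base so that it lies on the base with the mortise facing up, push it along until its head is fully home against the end stop, then swing the cam lever anticlockwise until the cam clamps the blank firmly against the fence. Leave the other things on the bench where they are.

Things in the scene. Friction and masses are not known exactly. Their poses are not given: they have to be found in the camera images.
- blank: Square block of brown wood, 90 x 90 x 160 mm, 0.65 to 0.95 kg, too wide to grip. Starts upright on its foot on the bench, 3 to 15 mm right of the jig's base edge. Origin: centre of the foot end. z: foot to head (up at the start). y: out of the face with the mortise (slot 26 x 70 mm, 35 deep, 45 to 115 mm from the foot), to the right, within 3 degrees of the jig's -y. To tip: z swings over to the jig's +y.
- blank_head (a point): Centre of the blank's head end (its top at the start), 160 mm from the foot; axes as blank.
- jig: Mortising jig fixed to the bench: plywood base 200 mm (x) by 226 mm (y), 18 mm thick, with fence, end stop and cam lever. Origin: on the bench top, middle of the base's width. x: from the robot's side to the fence; y: left, from the open end where the blank stands to the end stop; z up. The fence's face is at x = 72 mm and rises 45 mm above the base. The open right edge is at y = -113 mm.
- jig_edge (a point): Top of the base's open right edge, 18 mm above the bench, in the middle of the blank's lane (jig x = 27 mm, y = -113 mm): the stop that the blank's foot butts while it is tipped; axes as jig.
- jig_stop (a point): Centre of the end stop's face, which looks right (-y of the jig) along the lane (jig x = 27 mm, y = 72 mm, 40 mm above the bench; the stop's top is 63 mm above the bench). Home, the blank's head touches this face; axes as jig.
- cam (a joint): Turn of the cam lever in rad, anticlockwise from above; starts open at 0 to 0.2, ends at 2.0. Bolt at jig x = -58, y = -10 mm. Its eccentric wooden disc (64 mm across, 20 to 42 mm above the bench) meets a blank that lies against the fence at about 1.48, and is firm at 1.53 to 1.65 (15 to 20 N at the handle); it stays where it is left. Before that: light friction, 0.12 N m.
- cam_handle (a point): Middle of the upright turned wooden handle on the cam lever, 85 mm from the bolt, 70 mm above the bench. The handle is up to 27 mm thick, 38 to 99 mm above the bench; the lever under it 24 to 38 mm. At joint 0 it lies from the bolt at 175 degrees, counted anticlockwise from the jig's x (towards the robot); it swings anticlockwise to the right.
- mallet: Bystander: wooden mallet, 115 x 231 x 66 mm, lying left of the jig; origin under its middle.
- chisel: Bystander: chisel, 260 mm long, lying left of the jig; origin under its middle.
- marker: Bystander: marker pen, 135 mm long, 17 mm thick, lying on the robot's side of the jig; origin under its middle.
- glue: Bystander: white bottle with a pointed nozzle, 52 mm across, 187 mm tall, standing beyond the jig's left end; origin under its middle.

How it is judged:
On the way, in this order (a step that is already met when the one before it is completed fails the run):
1. the blank lies on the base with its mortise up (angle between blank's own y axis and vertical below 0.06 rad and z of blank in the frame of jig between 0.058 and 0.067 m and y of blank_head in the frame of jig above -0.02 m), for 0.2 s.
2. the blank's head is home against the end stop (angle between blank's own y axis and vertical below 0.06 rad and y of blank_head in the frame of jig above 0.069 m), for 0.2 s.
At the end, for the whole second after the job is handed in: The blank lies at rest on the jig's base, mortise up (within 3 degrees), its head within 3 mm of the end stop and both its ends within 2 mm of the fence, and the cam lever, turned beyond 1.46 rad and released, presses on it with more than 4 N (all of step 2 and z of blank in the frame of jig between 0.058 and 0.067 m and x of each of blank_head, blank in the frame of jig above 0.025 m and value of joint cam above 1.46 rad and contact force between cam and blank above 4 N and linear speed of blank below 0.02 m/s); the robot touches nothing.
It fails at once if another thing on the bench was knocked (moved more than 30 mm) (distance of any of mallet, chisel, marker, glue from where it was at the start of the episode above 0.03 m).
It also fails if it takes over 67 s, if anything falls off the work surface, if the arm or the gripper's body presses on something with over 40 N, if the wrist force passes 120 N, or if a joint passes its speed limit or range.

## Working session

There is one attempt and no reset: what is moved stays moved. The work goes in short steps, each a Python script; the robot and the scene stay as the last script left them, time stands still between calls to the robot, and variables do not carry over. Pictures are saved under pics/ and viewed, and the job is handed in when it is done.

```bash
ls; mkdir -p pics; python3 - <<'E'
from station import env, kin, monitor, optics, workorder
import cv2
print(env.hold_point_z, monitor.get_state()['time'])
for n in ("side","top","wrist"):
    s=optics.snapshot(n); cv2.imwrite(f"pics/{n}0.png",cv2.cvtColor(s["frame"],cv2.COLOR_RGB2BGR))
    print(n,s["fovy"],s["cx"],s["cy"],s["R"],s["t"])
E
```

```text
pics
0.0188 0.0
side 51.36891701894177 323.95190746419786 200.64940213162856 [[ 0.89040372 -0.45508092  0.00908654]
 [-0.3241883  -0.64806143 -0.68914318]
 [ 0.31950455  0.6106699  -0.72456822]] [-0.25071453  0.48562141  0.57732636]
top 54.0754122839124 311.2618654886595 194.68298373473417 [[-0.00665126 -0.99987563 -0.01430002]
 [-0.99197176  0.00840329 -0.12618004]
 [ 0.12628452  0.01334596 -0.99190428]] [0.39011608 0.45931338 1.09561389]
wrist 65.70646984690485 322.4296599308007 199.1575327534792 [[ 0.39173553  0.92007423 -0.00258623]
 [ 0.88714097 -0.37696536  0.26622926]
 [ 0.24397576 -0.10658581 -0.96390627]] [-0.59973855 -0.03160884  0.390493  ]
```

View pics/top0.png

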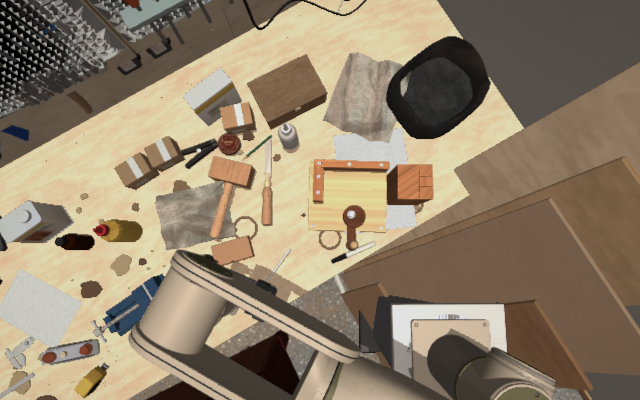

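View pics/side0.png

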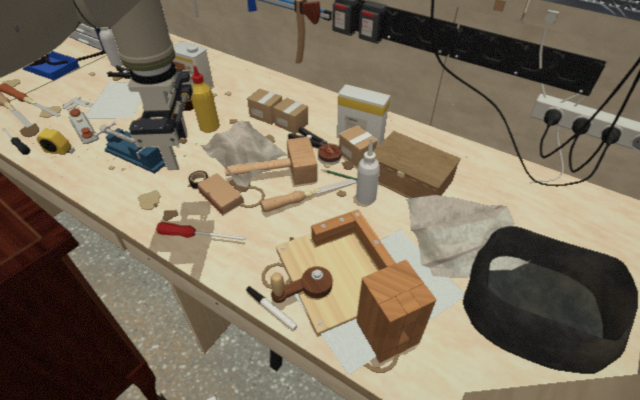

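View pics/wrist0.png

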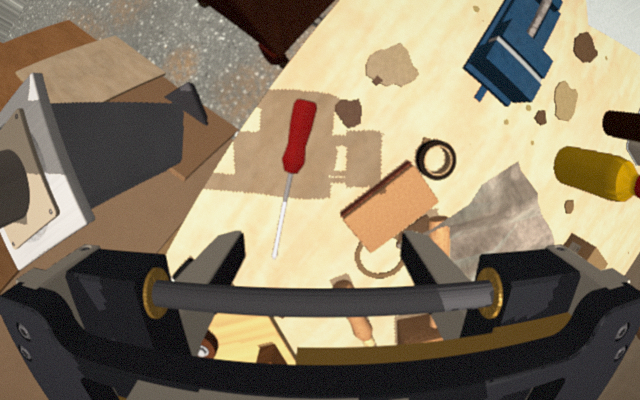

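The top view shows the jig base around (308–386, 160–232), the cam at (353,213) with its handle near (352,245), the blank's top at about (412,183), and the marker at (353,252). I'll enlarge the jig area to measure it.

```bash
cat > h.py <<'E'
import numpy as np, cv2
from station import env, kin, monitor, optics, workorder
def snap(n,save=None):
    s=optics.snapshot(n)
    s['f']=200/np.tan(np.radians(s['fovy'])/2); s['R']=np.array(s['R']); s['t']=np.array(s['t'])
    if save: cv2.imwrite(save,cv2.cvtColor(s['frame'],cv2.COLOR_RGB2BGR))
    return s
def ray(s,p):
    d=np.array([(p[0]-s['cx'])/s['f'],(p[1]-s['cy'])/s['f'],1.0])
    return -s['R'].T@s['t'], s['R'].T@d
def onz(s,p,z):
    o,d=ray(s,p); return o+d*(z-o[2])/d[2]
def proj(s,X):
    c=s['R']@np.asarray(X,float)+s['t']; return np.array([s['cx'],s['cy']])+s['f']*c[:2]/c[2]
def crop(s,x0,y0,x1,y1,k,name):
    im=cv2.cvtColor(s['frame'],cv2.COLOR_RGB2BGR)[y0:y1,x0:x1]
    cv2.imwrite(name,cv2.resize(im,None,fx=k,fy=k,interpolation=cv2.INTER_CUBIC))
E
python3 - <<'E'
from h import *
s=snap('top'); crop(s,290,140,450,270,5,'pics/topc.png')
s=snap('side'); crop(s,240,200,440,370,4,'pics/sidec.png')
E
```

```text
(no output)
```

View pics/topc.png

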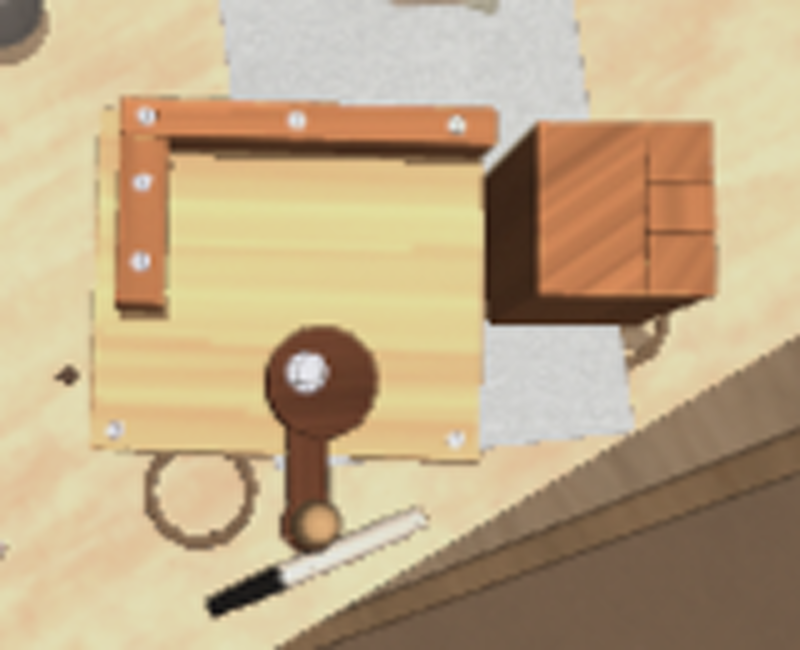

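View pics/sidec.png

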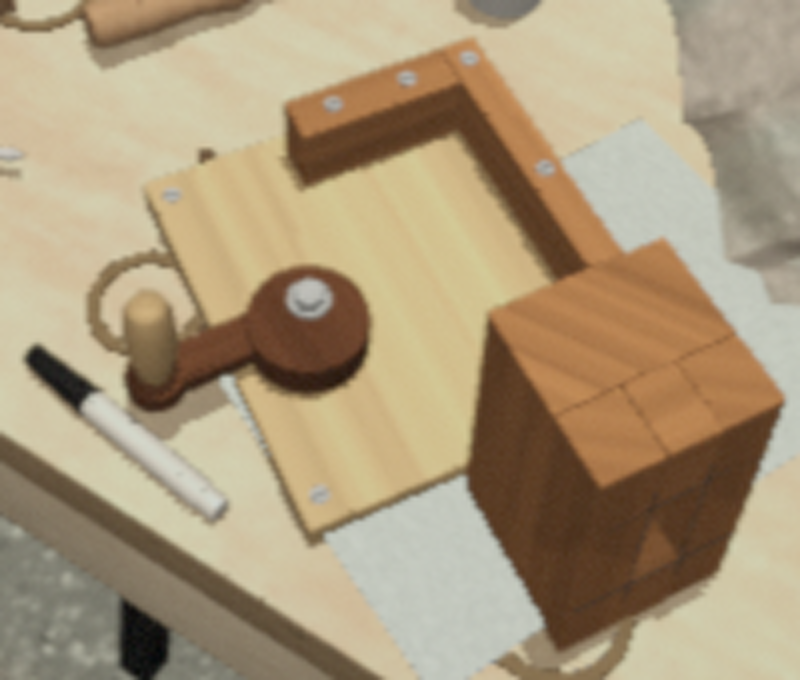

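```bash
python3 - <<'E'
from h import *
np.set_printoptions(precision=4,suppress=True)
T=snap('top');S=snap('side')
t=lambda u,v:(290+(u+.5)/5-.5,140+(v+.5)/5-.5)
q=lambda u,v:(240+(u+.5)/4-.5,200+(v+.5)/4-.5)
print('base T BL,BR',onz(T,t(91,448),.018),onz(T,t(479,462),.018), 'redge',onz(T,t(484,165),.018), 'TL',onz(T,t(104,105),.018))
print('base S BL,BR',onz(S,q(147,188),.018),onz(S,q(313,537),.018))
for P in [(540,121),(712,121),(717,297),(538,297)]: print('blank T',onz(T,t(*P),.16))
for P in [(490,318),(665,240),(782,400),(605,488)]: print('blank S',onz(S,q(*P),.16))
print('bolt',onz(T,t(307,371),.046),onz(S,q(308,293),.046))
print('handle top',onz(T,t(318,522),.097),onz(S,q(149,300),.097))
print('stop inner top near', onz(T,t(163,305),.063),onz(S,q(305,183),.018),'fence inner', onz(T,t(168,140),.063),onz(T,t(494,150),.063))
for P in [(212,608),(425,517)]: print('marker',onz(T,t(*P),.0085))
for P in [(38,352),(218,512)]: print('markerS',onz(S,q(*P),.0085))
E
```

```text
base T BL,BR [0.3639 0.3975 0.018 ] [0.3542 0.1747 0.018 ] redge [0.5273 0.1665 0.018 ] TL [0.5652 0.3887 0.018 ]
base S BL,BR [0.3634 0.3916 0.018 ] [0.3542 0.1675 0.018 ]
blank T [0.5239 0.1629 0.16  ]
blank T [0.5231 0.075  0.16  ]
blank T [0.4323 0.0766 0.16  ]
blank T [0.4331 0.167  0.16  ]
blank S [0.4333 0.1594 0.16  ]
blank S [0.5219 0.1594 0.16  ]
blank S [0.5189 0.0729 0.16  ]
blank S [0.4337 0.0729 0.16  ]
bolt [0.4052 0.2748 0.046 ] [0.4041 0.2732 0.046 ]
handle top [0.3206 0.275  0.097 ] [0.3212 0.2725 0.097 ]
stop inner top near [0.4414 0.3558 0.063 ] [0.4429 0.3555 0.018 ] fence inner [0.535 0.352 0.063] [0.5276 0.1688 0.063 ]
marker [0.2721 0.3286 0.0085]
marker [0.3231 0.2051 0.0085]
markerS [0.2747 0.326  0.0085]
markerS [0.3212 0.2036 0.0085]
```

```bash
cat >> h.py <<'E'
O=np.array([.4615,.281,0.]); yaw=-.043
XJ=np.array([np.cos(yaw),np.sin(yaw),0]); YJ=np.array([-np.sin(yaw),np.cos(yaw),0])
def J(x,y,z): return O+XJ*x+YJ*y+np.array([0,0,z])
def toJ(p): d=np.asarray(p)-O; return np.array([d@XJ,d@YJ,d[2]])
from scipy.spatial.transform import Rotation as Ro
def quat(a): # tool down, jaw axis (tool y) at angle a from jig x
    c,s=np.cos(a),np.sin(a); y=c*XJ+s*YJ; z=np.array([0,0,-1.]); x=np.cross(y,z)
    return Ro.from_matrix(np.c_[x,y,z]).as_quat(scalar_first=True)
E
python3 - <<'E'
from h import *
np.set_printoptions(precision=3,suppress=True)
T=snap('top'); print('origin px',proj(T,[0,0,0]))
im=cv2.cvtColor(T['frame'],cv2.COLOR_RGB2BGR)
for s,n in ((T,'top'),(snap('side'),'side')):
    im=cv2.cvtColor(s['frame'],cv2.COLOR_RGB2BGR)
    im=cv2.resize(im,None,fx=2,fy=2,interpolation=cv2.INTER_CUBIC)
    def L(ps,c):
        a=[np.int32(proj(s,J(*p))*2+.5) for p in ps]; cv2.polylines(im,[np.array(a)],False,c,1)
    L([(-.1,.113,.018),(-.1,-.113,.018),(.1,-.113,.018),(.1,.113,.018),(-.1,.113,.018)],(255,0,0))
    L([(.072,-.113,.063),(.072,.072,.063),(-.02,.072,.063)],(0,255,0))
    L([(.0275,-.24,.13),(.0275,-.203,.13)],(0,0,255))
    cc=(450,200) if n=='top' else (350,250)
    im=im[cc[1]:cc[1]+400,cc[0]:cc[0]+600]; cv2.imwrite(f'pics/ov_{n}.png',im)
for p in [J(.027,-.235,.25),J(.027,-.235,.125),J(.027,-.1,.157)]:
  for a in (0,np.pi): print(p,kin.ik(p,quat(a)))
E
```

```text
origin px [450.8   358.972]
[0.478 0.045 0.25 ] [-0.013 -0.209  1.762 -0.     1.589  0.03 ]
[0.478 0.045 0.25 ] None
[0.478 0.045 0.125] [-0.013 -0.132  1.924 -0.     1.35   0.03 ]
[0.478 0.045 0.125] None
[0.484 0.18  0.157] [ 0.257 -0.059  1.795 -0.     1.405  0.3  ]
[0.484 0.18  0.157] None
```

View pics/ov_top.png

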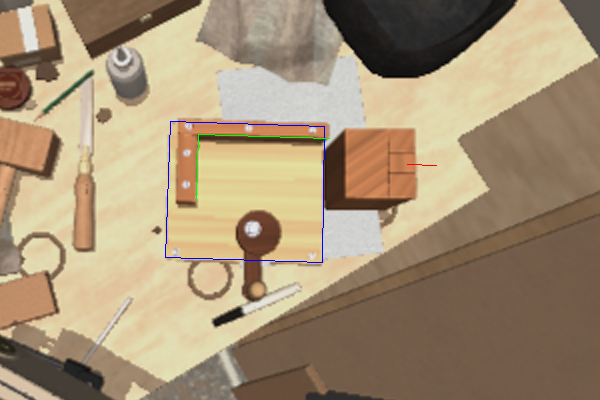

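View pics/ov_side.png

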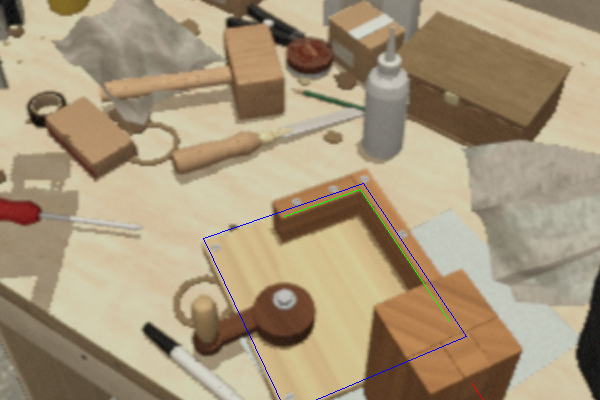

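The overlay fits the base to about 2 px in the top view and 2–3 px in the side view. The brown surface at the right encloses the robot base, so it looks like the cart top. I'll move to hover and look with the wrist camera.

```bash
sed -i 's/.4615,.281,0/.4615,.280,0/' h.py; python3 - <<'E'
from h import *
np.set_printoptions(precision=3,suppress=True)
s=monitor.get_state(); p=s['tcp_pos']
env.servo_line([p[0],p[1],.30],feed=.2)
env.move_to(J(.025,-.245,.30),quat(0))
env.command_gripper(.045,20)
w=snap('wrist','pics/w1.png')
print(monitor.get_state()['time'],monitor.get_state()['tcp_pos'],monitor.get_state()['wrist_force'],w['f'])
snap('side','pics/s1.png')
E
```

```text
4.025 [0.476 0.034 0.3  ] [-0.053  1.082 -0.33 ] 309.70691628693146
```

View pics/w1.png

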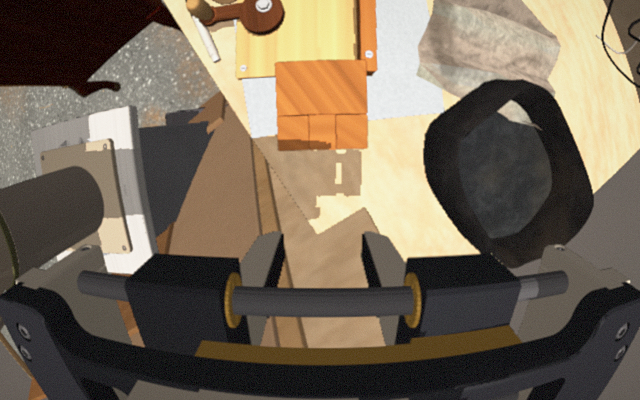

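View pics/s1.png

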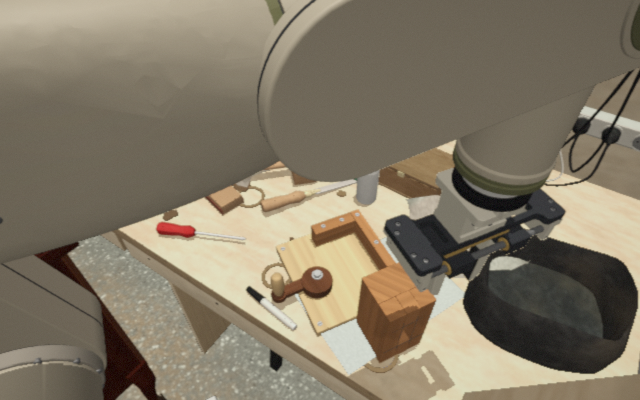

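The wrist view shows the blank's top at (277–367, 61–150) and the fence's right end at (368,72), with a narrow gap between them. I'll enlarge it and measure that gap with the fisheye model.

```bash
cat >> h.py <<'E'
def wray(s,p):
    v=np.array([p[0]-s['cx'],p[1]-s['cy']]); r=np.linalg.norm(v); th=r/s['f']
    d=np.array([*(v/r*np.sin(th)),np.cos(th)]); return -s['R'].T@s['t'], s['R'].T@d
def wonz(s,p,z):
    o,d=wray(s,p); return o+d*(z-o[2])/d[2]
E
python3 - <<'E'
from h import *
w=snap('wrist'); crop(w,225,0,385,160,5,'pics/w1c.png'); im=cv2.imread('pics/w1c.png')[:600]; cv2.imwrite('pics/w1c.png',im)
E
```

```text
(no output)
```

View pics/w1c.png

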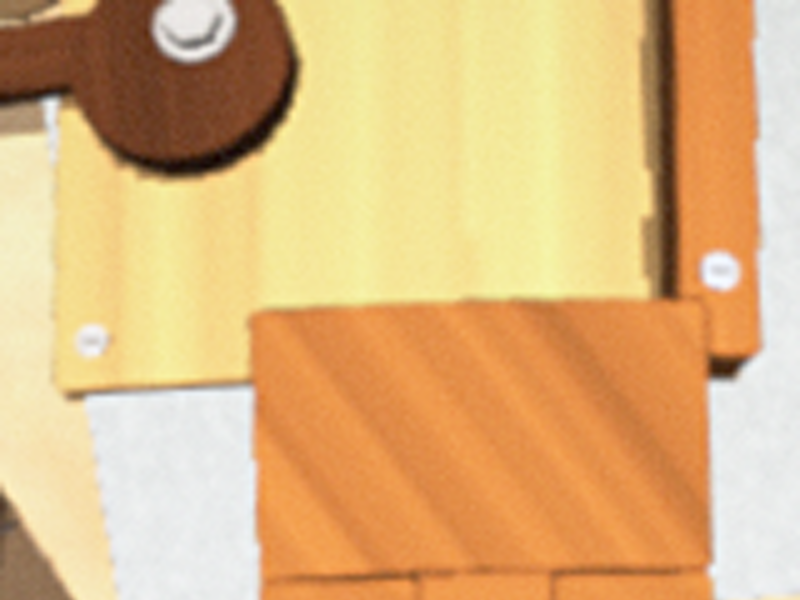

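```bash
python3 - <<'E'
from h import *
np.set_printoptions(precision=4,suppress=True)
w=snap('wrist')
t=lambda u,v:(225+(u+.5)/5-.5,(v+.5)/5-.5)
P=lambda n,u,v,z:print(n,wonz(w,t(u,v),z),toJ(wonz(w,t(u,v),z)))
P('fence face top',676,100,.063);P('fence face top',678,295,.063);P('fence outer corner',757,352,.063)
P('base corner',64,390,.018);P('base redge',252,383,.018);P('bolt',193,25,.046)
P('blank TL',251,312,.16);P('blank TR',705,300,.16)
for u,v in [(277,150),(367,150)]:
    q=wonz(w,(u,v),.16); print('blank B',q,toJ(q))
E
```

```text
fence face top [0.5335 0.2363 0.063 ] [ 0.0738 -0.0406  0.063 ]
fence face top [0.5312 0.1821 0.063 ] [ 0.0739 -0.0948  0.063 ]
fence outer corner [0.5512 0.1668 0.063 ] [ 0.0944 -0.1093  0.063 ]
base corner [0.3585 0.1733 0.018 ] [-0.0983 -0.111   0.018 ]
base redge [0.4143 0.1699 0.018 ] [-0.0424 -0.1121  0.018 ]
bolt [0.4053 0.2723 0.046 ] [-0.0558 -0.0101  0.046 ]
blank TL [0.4355 0.1649 0.16  ] [-0.0211 -0.1161  0.16  ]
blank TR [0.5241 0.1634 0.16  ] [ 0.0676 -0.1138  0.16  ]
blank B [0.433  0.0767 0.16  ] [-0.0198 -0.2043  0.16  ]
blank B [0.5225 0.0729 0.16  ] [ 0.0698 -0.2043  0.16  ]
```

```bash
sed -i 's/.4615,.280,0/.4630,.2805,0/' h.py; python3 - <<'E'
from h import *
np.set_printoptions(precision=3,suppress=True)
env.servo_line(J(.024,-.245,.125),quat(0),feed=.12)
f0=monitor.get_state()['wrist_force']; print(f0)
def go(y,z,feed=.03):
    env.servo_line(J(.024,y,z),quat(0),feed=feed); s=monitor.get_state()
    print(round(s['time'],2),np.round([y,z],3),s['wrist_force']-f0)
go(-.222,.125)
for y in (-.217,-.213,-.209,-.205): go(y,.125,.025)
for th in (6,12,18):
    a=np.radians(th); c,n=np.cos(a),np.sin(a)
    go(-.113-.0075-.09*c+.107*n, .018+.09*n+.107*c)
snap('side','pics/s2.png')
E
```

```text
[-0.232  0.203  0.144]
6.7 [-0.222  0.125] [ 0.285 -0.393 -0.104]
7.05 [-0.217  0.125] [ 0.132 -1.015 -0.031]
7.36 [-0.213  0.125] [ 0.129 -4.272  0.862]
7.67 [-0.209  0.125] [ 0.201 -5.538  2.505]
7.97 [-0.205  0.125] [ 0.536 -4.979  3.191]
8.48 [-0.199  0.134] [-0.458 -2.337  0.167]
9.12 [-0.186  0.141] [ 0.699 -2.529 -0.404]
9.77 [-0.173  0.148] [ 0.327 -0.796  0.443]
```

View pics/s2.png

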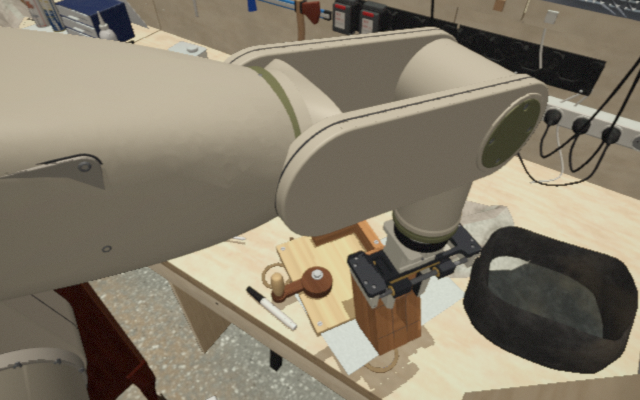

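The force fell from 5 N to below 1 N as the blank leaned, so it is tipping as planned. I'll carry on over the balance point in small steps.

```bash
python3 - <<'E'
from h import *
np.set_printoptions(precision=3,suppress=True)
def go(y,z,feed=.03):
    env.servo_line(J(.024,y,z),quat(0),feed=feed); s=monitor.get_state()
    print(round(s['time'],2),np.round([y,z],3),s['wrist_force'])
for th in (22,26,30,34,38):
    a=np.radians(th); c,n=np.cos(a),np.sin(a)
    go(-.113-.0075-.09*c+.107*n, .018+.09*n+.107*c)
w=snap('wrist','pics/w3.png');snap('side','pics/s3.png')
E
```

```text
10.29 [-0.164  0.151] [ 0.028 -1.155  0.393]
10.77 [-0.154  0.154] [ 0.321 -0.163 -0.851]
11.24 [-0.145  0.156] [ 0.196  0.374 -0.031]
11.72 [-0.135  0.157] [0.323 0.153 0.846]
12.19 [-0.126  0.158] [ 0.096 -0.072  0.331]
```

View pics/s3.png

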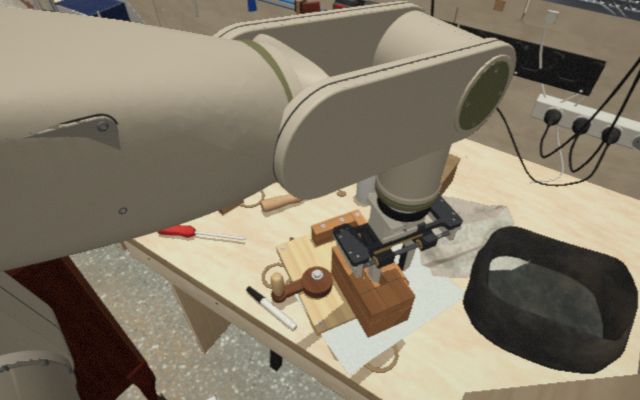

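View pics/w3.png

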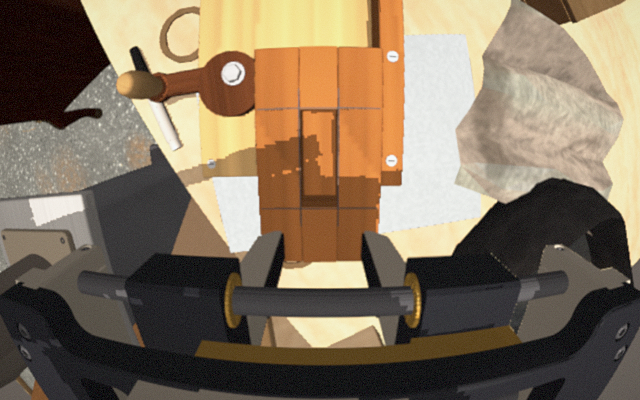

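The blank is down with the mortise up. In the wrist view its top spans (255–380, 47–260), beside the fence. I'll check its size and head position.

```bash
python3 - <<'E'
from h import *
np.set_printoptions(precision=4,suppress=True)
w=snap('wrist'); crop(w,240,30,400,150,5,'pics/w3c.png')
for n,p in [('HL',(255.5,48)),('HR',(381,48)),('FL',(261,261)),('FR',(376,261))]: print(n,toJ(wonz(w,p,.108)))
print('fence end',toJ(wonz(w,(401,186),.063)),toJ(wonz(w,(382,186),.063)))
E
```

```text
HL [-0.0221 -0.0017  0.108 ]
HR [ 0.065 -0.002  0.108]
FL [-0.0238 -0.161   0.108 ]
FR [ 0.0664 -0.1608  0.108 ]
fence end [ 0.0937 -0.111   0.063 ] [ 0.0765 -0.1111  0.063 ]
```

View pics/w3c.png

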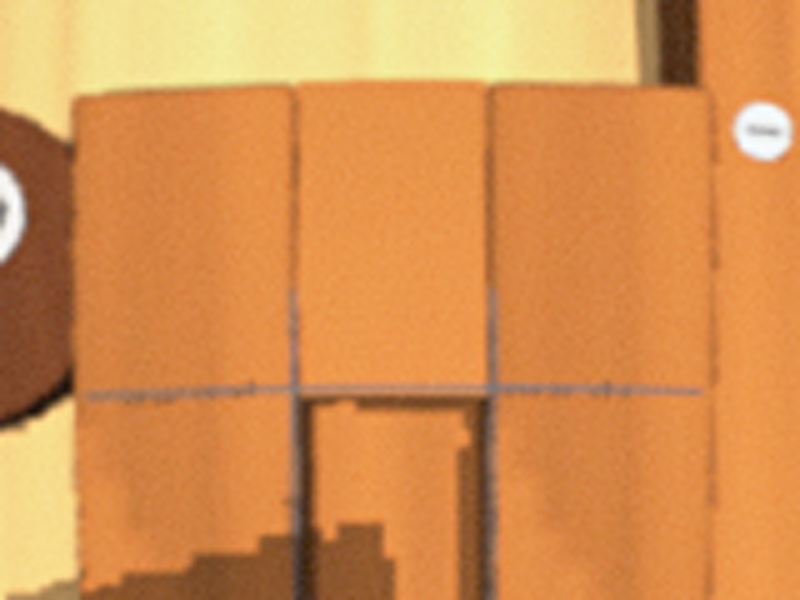

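The measured length is 159 mm and the width 87–90 mm, so it lies flat. The head is at jig y ≈ −2 mm, centred at x ≈ 21 mm. Next I'll push the foot end along the lane.

```bash
python3 - <<'E'
from h import *
np.set_printoptions(precision=3,suppress=True)
env.servo_line(J(.022,-.195,.158),quat(0),feed=.15)
env.servo_line(J(.022,-.195,.045),quat(0),feed=.12)
f0=monitor.get_state()['wrist_force']
def go(y,feed):
    env.servo_line(J(.022,y,.045),quat(0),feed=feed); s=monitor.get_state(); f=s['wrist_force']-f0
    print(round(s['time'],2),round(y,4),f); return f
go(-.175,.06);go(-.165,.04); go(-.14,.04);go(-.115,.04)
y=-.115
while y<-.080:
    y+=.003; f=go(y,.03)
    if -f[1]>14: break
snap('side','pics/s4.png');snap('wrist','pics/w4.png')
E
```

```text
14.53 -0.175 [-0.619  0.101 -0.11 ]
14.93 -0.165 [-0.468  0.072 -0.055]
15.71 -0.14 [-0.651  0.173  0.401]
16.48 -0.115 [-0.278 -0.55  -0.861]
16.73 -0.112 [ 0.42  -1.708  0.66 ]
16.98 -0.109 [ 0.172 -3.016  0.012]
17.23 -0.106 [-0.425 -2.484  0.242]
17.48 -0.103 [ 1.154 -2.51   0.455]
17.73 -0.1 [-0.023 -2.57   1.09 ]
17.98 -0.097 [ 0.017 -2.621  1.433]
18.23 -0.094 [  0.551 -16.965   3.393]
```

View pics/s4.png

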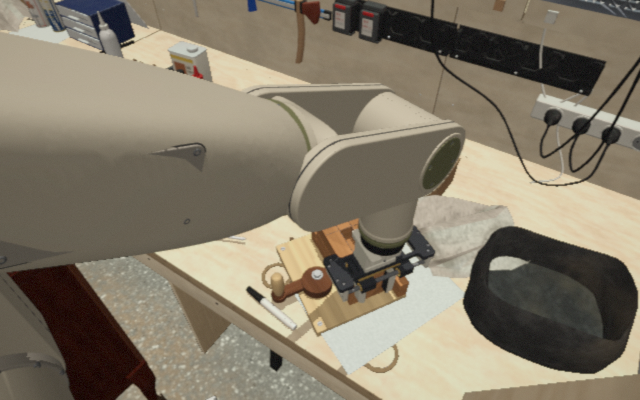

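View pics/w4.png

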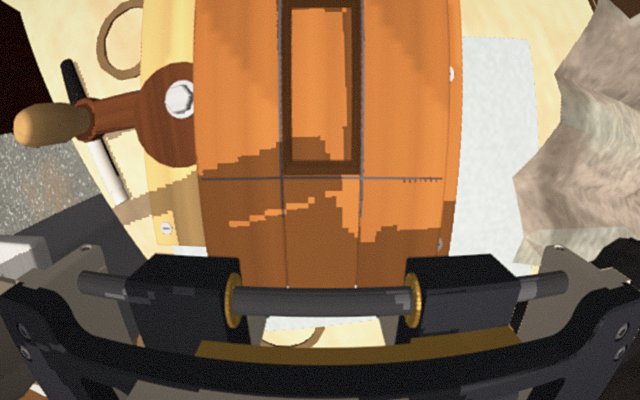

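The push was about 2.5 N while sliding, then rose to 17 N when the head met the stop. I'll back off, rise and check where it lies.

```bash
python3 - <<'E'
from h import *
np.set_printoptions(precision=3,suppress=True)
env.servo_line(J(.022,-.125,.045),quat(0),feed=.1)
env.servo_line(J(-.02,-.125,.33),quat(0),feed=.25)
s=monitor.get_state(); print(s['time'],s['wrist_force'])
w=snap('wrist','pics/w5.png');t=snap('top','pics/t5.png')
E
```

```text
20.0917 [-0.353 -1.066 -0.182]
```

View pics/w5.png

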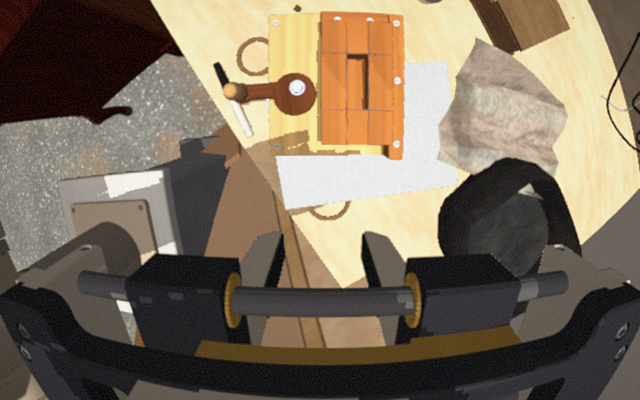

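View pics/t5.png

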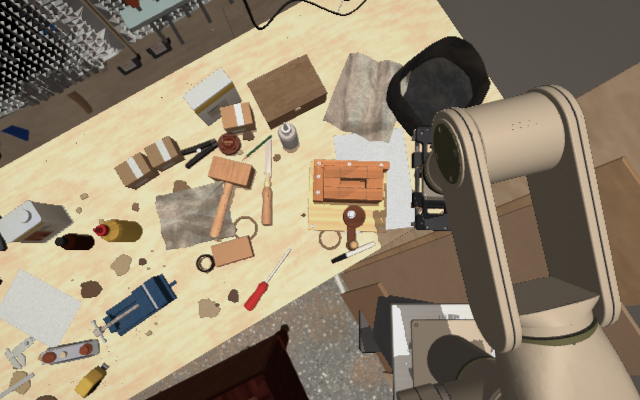

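```bash
python3 - <<'E'
from h import *
np.set_printoptions(precision=4,suppress=True)
w=snap('wrist'); crop(w,200,0,420,165,3.5,'pics/w5c.png')
t=snap('top'); crop(t,295,145,400,260,5,'pics/t5c.png')
E
```

```text
(no output)
```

View pics/w5c.png

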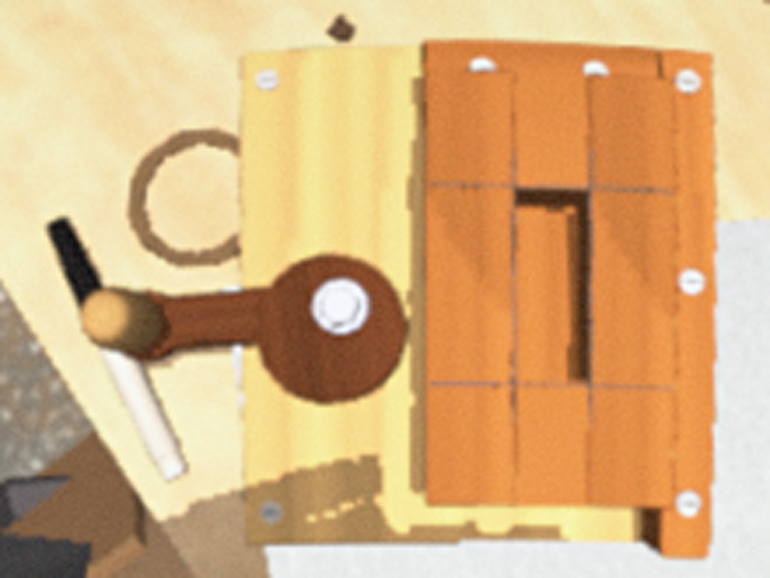

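View pics/t5c.png

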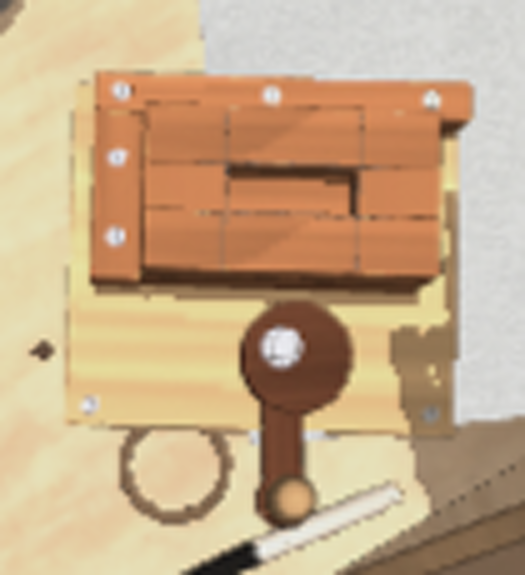

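The blank is home and square: its head is at the stop (top crop x ≈ 142), with only a few mm to the fence. The cam is still open, with the handle at wrist-crop (105,315). Next is the lever: shut fingers on the handle's left side, following its arc.

```bash
cat >> h.py <<'E'
BOLT=np.array([-.058,-.010])
def campose(phi,d,z=.055,r=.085):
    u=np.array([np.cos(phi),np.sin(phi)]); tg=np.array([-u[1],u[0]])
    p=BOLT+r*u-tg*d
    return J(p[0],p[1],z),quat(phi-np.pi), XJ*tg[0]+YJ*tg[1]
E
python3 - <<'E'
from h import *
np.set_printoptions(precision=4,suppress=True)
w=snap('wrist');t=snap('top')
c=lambda u,v:(200+(u+.5)/3.5-.5,(v+.5)/3.5-.5)
d=lambda u,v:(295+(u+.5)/5-.5,145+(v+.5)/5-.5)
hb=[toJ(wonz(w,c(105,315),.097)),toJ(onz(t,d(292,497),.097))]
bo=[toJ(wonz(w,c(340,305),.046)),toJ(onz(t,d(281,347),.046))]
for h,b in zip(hb,bo):
    v=(h-b)[:2]; print(h,b,np.hypot(*v),'joint',np.arctan2(v[1],v[0])%(2*np.pi)-np.radians(175))
for n,p in [('HL',(425,45)),('FL',(428,503)),('FR',(672,508))]: print(n,toJ(wonz(w,c(*p),.108)))
for n,p in [('H near',(143,272)),('F near',(438,278)),('F far',(440,110))]: print(n,toJ(onz(t,d(*p),.108)))
print('fence face',toJ(wonz(w,c(674,300),.063)))
for j in (0,.5,1,1.3,1.6): p,q,_=campose(np.radians(175)+j,.023); print(j,p,kin.ik(p,q))
E
```

```text
[-0.141  -0.0133  0.097 ] [-0.0572 -0.0088  0.046 ] 0.08395153997030863 joint 0.140501168510911
[-0.142  -0.0111  0.097 ] [-0.0581 -0.0077  0.046 ] 0.08398044946222512 joint 0.12854612357840045
HL [-0.0222  0.0826  0.108 ]
FL [-0.0211 -0.0856  0.108 ]
FR [ 0.0672 -0.0862  0.108 ]
H near [-0.0255  0.0722  0.108 ]
F near [-0.0232 -0.0853  0.108 ]
F far [ 0.0681 -0.0851  0.108 ]
fence face [ 0.0764 -0.0061  0.063 ]
0 [0.3233 0.3068 0.055 ] [ 0.6441 -0.1478  2.0749 -0.      1.2146  0.7744]
0.5 [0.3171 0.2637 0.055 ] [ 0.5694 -0.2511  2.1629 -0.      1.2297  0.1996]
1 [0.3322 0.2229 0.055 ] [ 0.4626 -0.2915  2.1954 -0.      1.2377 -0.4071]
1.3 [0.3503 0.2037 0.055 ] [ 0.4001 -0.2745  2.1819 -0.      1.2342 -0.7696]
1.6 [0.3732 0.1908 0.055 ] [ 0.3501 -0.2297  2.1453 -0.      1.226  -1.1197]
```

Both views agree: the cam is at about 0.13 rad with an 84 mm handle radius (85 given). The foot is at y ≈ −86 mm, within 2 mm of the −88 expected at home. Now the swing.

```bash
python3 - <<'E'
from h import *
np.set_printoptions(precision=2,suppress=True)
env.command_gripper(0.0,20)
ph=np.radians(175)
p,q,tg=campose(ph+.13,.045)
hp=p.copy(); hp[2]=.22
env.move_to(hp,q)
env.servo_line(p,q,feed=.15)
f0=monitor.get_state()['wrist_force']
def go(j,d=.023,feed=.08):
    p,q,tg=campose(ph+j,d); env.servo_line(p,q,feed=feed); s=monitor.get_state()
    f=s['wrist_force']-f0; print(round(s['time'],2),round(j,3),f,'tang',round(float(-f@tg),2)); return -f@tg
go(.13,.03); go(.13)
for j in np.arange(.23,1.24,.1):
    if go(j)>12: break
snap('wrist','pics/w6.png')
E
```

```text
23.74 0.13 [ 0.64  0.18 -0.11] tang 0.18
23.99 0.13 [0.58 0.32 1.23] tang 0.32
24.25 0.23 [-1.19  0.66  0.83] tang 0.78
24.51 0.33 [0.63 0.47 1.08] tang 0.34
24.77 0.43 [-0.61  0.39  1.04] tang 0.55
25.02 0.53 [-0.16 -0.33  0.65] tang -0.24
25.28 0.63 [-0.92 -0.08  0.84] tang 0.37
25.54 0.73 [-0.07 -0.56  0.36] tang -0.42
25.8 0.83 [-0.8   0.33 -0.69] tang 0.76
26.06 0.93 [-0.26  0.44  0.1 ] tang 0.49
26.32 1.03 [-0.16  0.08  0.98] tang 0.18
26.57 1.13 [0.41 0.93 1.67] tang 0.16
26.83 1.23 [-0.54 -0.93 -0.22] tang 0.06
```

View pics/w6.png

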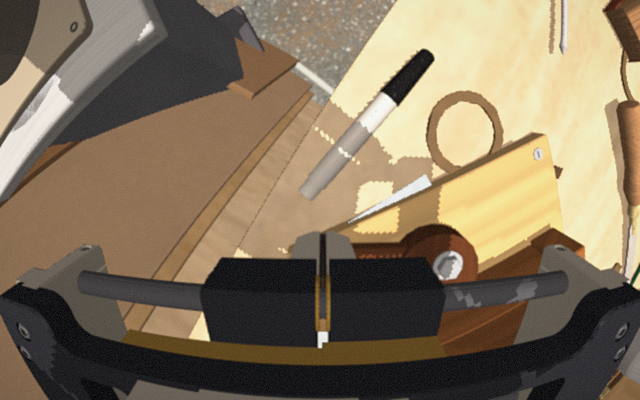

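The lever is moving ahead of the fingers (lever near (370,255), bolt at (450,265)) and the marker is untouched. I'll continue in finer steps with a force limit.

```bash
python3 - <<'E'
from h import *
np.set_printoptions(precision=2,suppress=True)
ph=np.radians(175)
def go(j,d=.023,feed=.04):
    p,q,tg=campose(ph+j,d); env.servo_line(p,q,feed=feed); env.pause(.05); s=monitor.get_state()
    f=s['wrist_force']; print(round(s['time'],2),round(j,3),f,'tang',round(float(-f@tg),2)); return -f@tg
for j in np.arange(1.27,1.72,.03):
    if go(j)>14: break
snap('side','pics/s7.png')
E
```

```text
27.18 1.27 [-2.42  1.93  0.42] tang 3.01
27.48 1.3 [-2.26  2.57  0.38] tang 3.08
27.78 1.33 [-2.34  0.86 -0.26] tang 2.49
28.08 1.36 [-1.4   1.35 -0.44] tang 1.77
28.38 1.39 [-0.67  1.23 -0.79] tang 1.02
28.68 1.42 [-1.41  1.88 -1.38] tang 1.88
28.98 1.45 [-1.56  0.95 -0.74] tang 1.75
29.28 1.48 [-2.14  1.46 -0.83] tang 2.41
29.58 1.51 [-1.13  0.79  0.57] tang 1.26
29.88 1.54 [-4.35  3.22  2.15] tang 4.81
30.18 1.57 [-7.48  3.2   4.7 ] tang 7.83
30.48 1.6 [-11.52   4.41   7.82] tang 11.91
30.78 1.63 [-16.38   4.38   9.24] tang 16.65
```

View pics/s7.png

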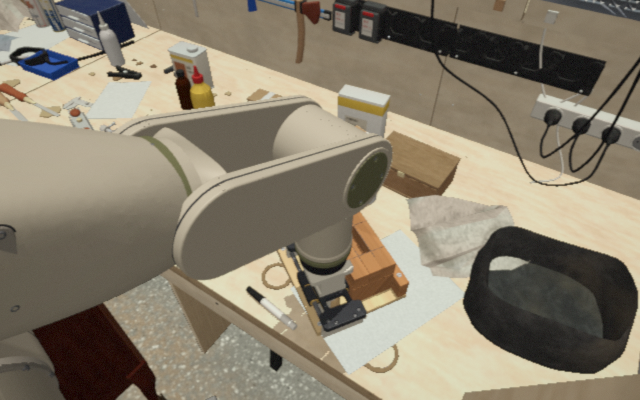

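The handle force rose to 16.7 N after contact. One small step more, then I'll back off and look.

```bash
python3 - <<'E'
from h import *
np.set_printoptions(precision=2,suppress=True)
ph=np.radians(175)
p,q,tg=campose(ph+1.643,.023); env.servo_line(p,q,feed=.04); env.pause(.2); f=monitor.get_state()['wrist_force']; print(f,-f@tg)
p,q,tg=campose(ph+1.643,.06); env.servo_line(p,q,feed=.08)
p[2]=.2; env.servo_line(p,q,feed=.2)
env.move_to(J(-.02,-.16,.33),quat(0))
s=monitor.get_state(); print(s['time'],s['wrist_force'])
w=snap('wrist','pics/w8.png'); t=snap('top','pics/t8.png')
crop(w,200,0,420,165,3.5,'pics/w8c.png'); crop(t,295,145,400,260,5,'pics/t8c.png')
E
```

```text
[-20.54   5.28  13.66] 20.81644736782134
33.975 [0.03 0.77 0.5 ]
```

View pics/w8c.png

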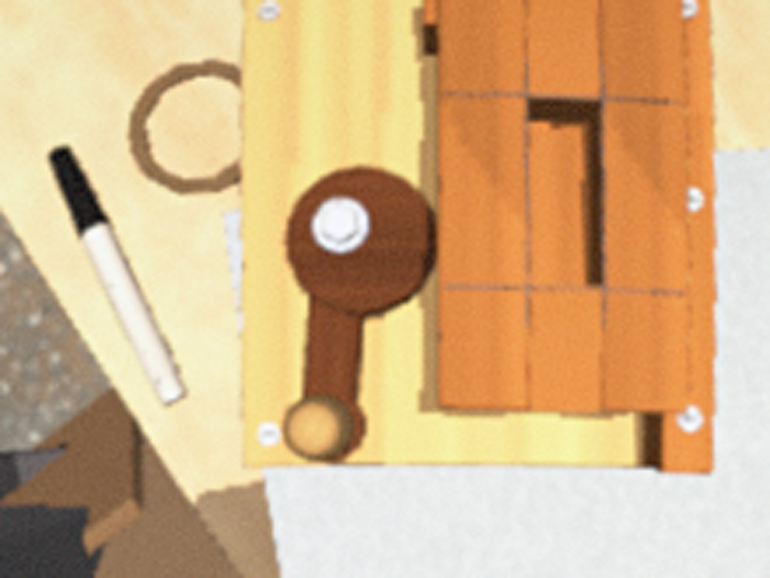

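View pics/t8c.png

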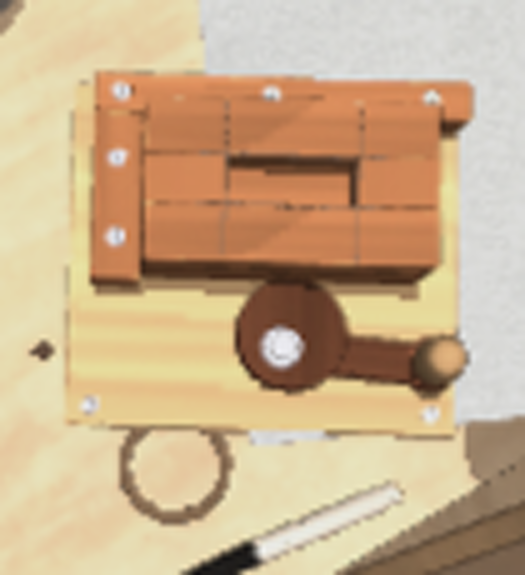

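View pics/t8.png

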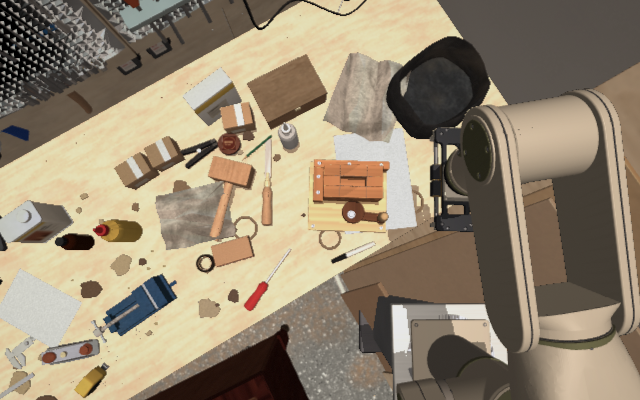

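The cam disc now presses on the blank's near side and the handle has swung to the right. I'll measure the cam angle and the blank's lie before handing in.

```bash
python3 - <<'E'
from h import *
np.set_printoptions(precision=4,suppress=True)
w=snap('wrist');t=snap('top')
c=lambda u,v:(200+(u+.5)/3.5-.5,(v+.5)/3.5-.5)
d=lambda u,v:(295+(u+.5)/5-.5,145+(v+.5)/5-.5)
hb=[toJ(wonz(w,c(316,425),.097)),toJ(onz(t,d(446,356),.097))]
bo=[toJ(wonz(w,c(340,223),.046)),toJ(onz(t,d(281,346),.046))]
for h,b in zip(hb,bo):
    v=(h-b)[:2]; print(h,b,np.hypot(*v),'joint',np.arctan2(v[1],v[0])%(2*np.pi)-np.radians(175))
for n,p in [('near1',(441,60)),('FL',(438,407)),('FR',(684,411)),('far1',(687,60))]: print('W',n,toJ(wonz(w,c(*p),.108)))
for n,p in [('H near',(144,262)),('F near',(438,267)),('F far',(440,103)),('H far',(147,99))]: print('T',n,toJ(onz(t,d(*p),.108)))
for n,p in [('fence L',(166,0)),]: pass
print('stop face T',toJ(onz(t,d(140,283),.063)),'base redge T',toJ(onz(t,d(459,300),.018)))
E
```

```text
[-0.062  -0.0922  0.097 ] [-0.0574 -0.0087  0.046 ] 0.08359479203629712 joint 1.6027113880831845
[-0.0639 -0.0919  0.097 ] [-0.0575 -0.0077  0.046 ] 0.08449870695281828 joint 1.5823829497442556
W near1 [-0.0168  0.0422  0.108 ]
W FL [-0.0177 -0.0859  0.108 ]
W FR [ 0.0706 -0.0852  0.108 ]
W far1 [0.072  0.0469 0.108 ]
T H near [-0.0201  0.0718  0.108 ]
T F near [-0.0173 -0.0852  0.108 ]
T F far [ 0.0719 -0.085   0.108 ]
T H far [0.0688 0.0731 0.108 ]
stop face T [-0.0265  0.0731  0.063 ] base redge T [-0.025  -0.1122  0.018 ]
```

```bash
python3 - <<'E'
from h import *
np.set_printoptions(precision=4,suppress=True)
t=snap('top'); w=snap('wrist')
d=lambda u,v:(295+(u+.5)/5-.5,145+(v+.5)/5-.5)
c=lambda u,v:(200+(u+.5)/3.5-.5,(v+.5)/3.5-.5)
# screws on the fence top and its outer edge, base near edge
for p in [(121,91),(271,94),(431,98)]: print('T screw',toJ(onz(t,d(*p),.064)))
for p in [(97,71),(472,83)]: print('T outer',toJ(onz(t,d(*p),.063)))
for p in [(66,423),(454,436)]: print('T base near',toJ(onz(t,d(*p),.018)))
for p in [(688,7),(695,200),(689,419)]: print('W screw',toJ(wonz(w,c(*p),.064)))
# vertical/parallax check: foot corner near at top and base
print('T foot near bottom',toJ(onz(t,d(418,297),.018)))
crop(t,305,150,395,200,8,'pics/t9.png')
E
```

```text
T screw [0.082  0.0874 0.064 ]
T screw [0.0831 0.0028 0.064 ]
T screw [ 0.0838 -0.0871  0.064 ]
T outer [0.0933 0.1014 0.063 ]
T outer [ 0.0934 -0.1102  0.063 ]
T base near [-0.1041  0.1126  0.018 ]
T base near [-0.1035 -0.1103  0.018 ]
W screw [0.0844 0.0864 0.064 ]
W screw [0.0855 0.0016 0.064 ]
W screw [ 0.0838 -0.0884  0.064 ]
T foot near bottom [-0.024  -0.0885  0.018 ]
```

View pics/t9.png

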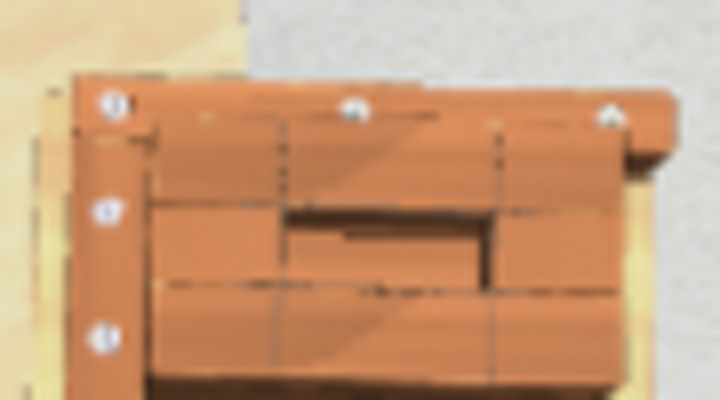

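The top view hints at a skew of about 0.01 rad between blank and fence, and the wrist view disagrees. I'll fit the edges to sub-pixel precision.

```bash
python3 - <<'E'
from h import *
np.set_printoptions(precision=4,suppress=True)
ims=[snap('top') for _ in range(6)]; t=ims[0]
g=np.mean([i['frame'].astype(float) for i in ims],0)
def edge(c0,c1,r0f,ch,half=5):
    us,vs=[],[]
    for u in range(c0,c1):
        r=r0f(u); rows=np.arange(int(r)-half,int(r)+half+1); d=np.abs(np.diff(g[rows,u][:,ch].sum(1)))
        k=d.argmax(); ww=d[max(0,k-1):k+2]; us.append(u); vs.append((rows[max(0,k-1):k+2][:len(ww)]+.5)@ww/ww.sum())
    return np.array(us),np.array(vs)
def fit(name,c0,c1,r,z,half=4):
    u,v=edge(c0,c1,r,[0,1,2],half)
    P=np.array([toJ(onz(t,p,z)) for p in zip(u,v)])
    m=np.ones(len(u),bool)
    for _ in range(4):
        a=np.polyfit(P[m,1],P[m,0],1); e=P[:,0]-np.polyval(a,P[:,1]); m=np.abs(e)<max(2*e[m].std(),3e-4)
    print(name,'slope dx/dy %.4f'%a[0],'x at y=72: %.4f, y=-88: %.4f'%tuple(np.polyval(a,[.072,-.088])),m.sum(),len(u),'rms %.4f'%e[m].std())
fit('blank near top',326,380,lambda u:145+52.3+(u-323)*.018,.108)
fit('fence outer',320,386,lambda u:145+14.5+(u-315)*.03,.063,3)
fit('base near',310,340,lambda u:145+84.5+(u-308)*.0335,.018,3)
fit('base near R',362,384,lambda u:145+84.5+(u-308)*.0335,.018,3)
E
```

```text
blank near top slope dx/dy 0.0196 x at y=72: -0.0195, y=-88: -0.0226 54 54 rms 0.0042
fence outer slope dx/dy 0.0071 x at y=72: 0.0941, y=-88: 0.0930 60 66 rms 0.0009
base near slope dx/dy -0.0473 x at y=72: -0.1050, y=-88: -0.0975 20 30 rms 0.0002
base near R slope dx/dy 0.0326 x at y=72: -0.0995, y=-88: -0.1047 20 22 rms 0.0005
```

That edge fit is too noisy to decide. I'll put the wrist camera right above the gap between blank and fence.

```bash
python3 - <<'E'
from h import *
np.set_printoptions(precision=4,suppress=True)
w=snap('wrist'); s=monitor.get_state()
C=-w['R'].T@w['t']; off=toJ(C)-toJ(s['tcp_pos']); print('cam off',off, 'axis',w['R'][2])
tgt=np.array([.072,-.06,.30])-off; print(tgt, kin.ik(J(*tgt),quat(0)))
if tgt[2]>.17:
    env.move_to(J(*tgt),quat(0)); w=snap('wrist','pics/w10.png'); print(monitor.get_state()['time'],toJ(-w['R'].T@w['t']))
E
```

```text
cam off [0.0005 0.0747 0.1656] axis [-0.0116 -0.267  -0.9636]
[ 0.0715 -0.1347  0.1344] [ 0.1703  0.0448  1.7347 -0.      1.3621  0.2133]
```

```bash
python3 - <<'E'
from h import *
np.set_printoptions(precision=4,suppress=True)
env.move_to(J(.0715,-.10,.19),quat(0)); w=snap('wrist'); print(monitor.get_state()['time'],toJ(-w['R'].T@w['t']))
crop(w,170,0,470,210,2.6,'pics/w10.png')
E
```

```text
35.4167 [ 0.0721 -0.0254  0.3565]
```

View pics/w10.png

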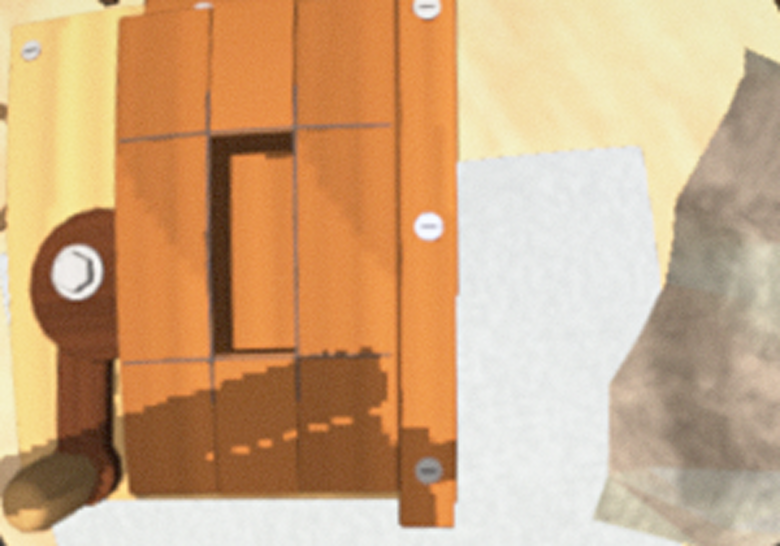

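From straight above, the blank/fence boundary is a straight line from about (397,0) to (400,490) in the crop. It stays 28–30 crop px from the screws, with no gap, so the blank is flush to within about 1 mm. I'll hand in.

```bash
python3 - <<'E'
from h import *
s=monitor.get_state(); print(s['time'],s['wrist_force'],s['tcp_pos'])
workorder.job_done()
E
```

```text
35.4167 [ 0.09586886 -0.03003605  1.22849727] [0.53076625 0.17739935 0.19211858]
the job is handed in; nothing more can be done
```

I tipped the blank over the base edge so it lies mortise up, pushed its head home against the stop, and swung the cam until it clamped. I handed the job in at 35.4 s. The hand-in reports no verdict, so the figures below are my own last checks.

- **Head at the stop:** the push force jumped from 2.5 N to 17 N when the head met the stop. In the images the head is within about 2 mm of the stop face.
- **Cam:** it reads 1.58 to 1.60 rad in two views, inside the firm range. The handle force reached 20.8 N just before I released it, slightly above the 15 to 20 N you gave. I did not measure the force the cam holds on the blank after release.
- **Fence:** a close view from above shows the blank flush with the fence along the part of its length in view, with no gap. The top camera's rougher points had suggested a skew of up to about 3 mm towards the head. A sub-pixel fit was too noisy to confirm it, so I relied on the close view.
- **Unexplained measurement:** after the tip, the wrist view put the head near jig y = −2 mm. The push only met the blank about 55 mm further along, and I never found out why.
- **Other things:** in the last top view the mallet, chisel, marker and glue are where they were at the start. The arm was clear of everything at hand-in.

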